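# Take the standard and the blank from behind the stock bottles

### The arm

A 7-joint arm with a two-finger parallel gripper is mounted at the origin on a cart in front of the work surface, level with it; the furniture and walls round the work are solid. World frame = base frame: x ahead of the robot, y to its left, z up, the work surface at z = 0. Lengths are in m, angles in rad, forces in N, time in s.
With the tool pointing down it reaches from about 0.425 to 0.875 m from the base axis. Payload 4.7 kg.
Tool frame: the origin (TCP) lies at the very end of the fingers, on their centre line; the grasp point (between the pads) lies behind it (ctrl.tcp_to_grasp is the z of the grasp point in the tool frame, in m); z points along the fingers, y is the line along which they close (so a half turn about z gives the same grasp; the last joint's range is limited). The gripper opens to 87 mm and grips with 3 to 60 N. Pads are 19 mm wide; open, the fingers measure 117 mm over their backs; the gripper's body (75 mm by 190 mm) begins 51 mm behind the grasp point.
Start: joints at [1.18, 0.321, -0.07, 1.45, 0.023, 1.371, -0.057], TCP at [0.256, -0.597, 0.223] pointing down, gripper open.
Joint ranges: [-2.86, 2.86], [-0.3, 2.09], [-1.38, 1.24], [0.06, 2.45], [-1.56, 4.7], [0.09, 2.05], [-2.69, 2.69]. Speed limits (rad/s): [2.57, 2.57, 3.14, 3.14, 3.14, 3.14, 3.14].

### API

Orientations are given as a rotation vector (axis times angle).
In Python, from bench import ctrl gives the robot as it stands.
- The arm moves only by the tool step_arm, never from a script. Its argument "targets" is a list of rows, each a list of 7 numbers: the shift along the world's x, y, z in cm, then the turn, a rotation vector about the world's x, y, z in degrees, then the opening, from 0 (shut) to 1 (fully open). A call has exactly 5 rows; each row shifts and turns the commanded pose from where the row before left it; what a row does not reach is not made up. A row lasts 1/12 s, in which the tool goes at most 41.7 mm and 7.16 degrees, less where a joint would pass 70% of its speed; a pose out of reach is approached as far as the arm can. A call with a gripper value outside its range is refused whole. The fingers move at their own pace and stop on an object; "force" is the grip in N (left out, the last holds). Time passes only in rows, so rows that do not move let the fingers close, or fill a call up. It gives the time, the measured TCP pose, the force, the opening and the grip force at its end, in the units of the state.
- ctrl.get_state(): the state, without advancing time (a new reading comes with each control period).
- ctrl.get_image(name): name is "scene" or "top" or "wrist"; returns (picture, depth): 400x640x3 uint8, red, green, blue; 400x640 float32, m along the optical axis (not along the pixel's ray), 0 where there is no reading.
- ctrl.camera_params(name): a dict with "intrinsics" (3x3 intrinsics, pixels), "rvec" (rotation vector, rad) and "tvec" (3), from world to camera coordinates, as OpenCV has them; the wrist camera has in their place "hand_eye" (4x4, takes a point from camera to tool coordinates, whose origin is the TCP and whose axes are the flange's). Camera axes: x right, y down, z forward; pixel columns grow to the right and rows downward; lengths in m; the calibration is good to about 2 mm. A picture is of the moment at which its call begins: read the wrist's pose just before it. camera_params takes no time and is no camera call.
- ctrl.close_job(): hands the job in; it is judged then, once.
The state is a dict: "time": time; "joint_positions": joint angles; "qd": joint speeds; "joint_torque": joint torques, N m; "position": TCP position; "tool_rot": TCP orientation; "ft_force": force on the tool from outside, world axes, zero at the start; "torque": the same for the moment, N m; "grip_width": opening from 0.0 (shut) to 1.0 (fully open); "grip_force": force on a finger pad.
Only numpy, scipy, OpenCV 4.12 (cv2) and the standard library are available. Lean on these libraries where they do the work, as an engineer would, in place of code of your own. Each camera call takes 0.05 s, during which the arm holds its last target. There are 200 camera calls.

### The job

The two small sample vials in the grey kit carrier are boxed in between two tall bottles: first stand both bottles aside in the shallow green tray, then put the blue-capped vial into the blue insert and the white-capped vial into the white insert of the black sample holder. When both vials are in, put each bottle back into the carrier pocket it came from. Keep everything upright throughout.

Things in the scene. Friction and masses are not known exactly. Their poses are not given: they have to be found in the camera images.
- amber_stock: loose amber glass bottle, paper label with a yellow band, black ribbed screw cap, 0.16 kg: straight body 50 mm diameter to 72 mm height, shoulder up to 92 mm, cap 32 mm diameter from 97 to 120 mm (its top). Take it by the cap from above. Origin: centre of its underside, z up along the bottle. At the start it stands in one of the carrier's two large pockets.
- white_diluent: loose white plastic bottle, paper label with a red band, red ribbed screw cap, 0.14 kg; same shape and size as the amber one. Origin: centre of its underside, z up. At the start it stands in the carrier's other large pocket.
- vial_blue: loose small glass vial with a blue cap, 16 mm diameter, 38 mm tall, 15 g. Take it round its body. Origin: centre of its underside, z up. At the start it stands in one of the carrier's two small pockets, close beside the tall bottles, which leave no room for a gripper to come down.
- vial_white: loose small glass vial with a white cap, 16 mm diameter, 38 mm tall, 15 g; otherwise the same. At the start it stands in the carrier's other small pocket.
- carrier: fixed grey moulded block, 80 (x) by 228 (y) by 18 mm, with four round pockets in a row along its y axis, all 14 mm deep (floor 4 mm above the table): 66 mm wide ones for the bottles at y = +76 and -76 mm, 30 mm wide ones for the vials between them at y = +23 and -23 mm. A thin finger rail juts 4 mm from each long side. Origin: centre of its underside, z up.
- bench_tray: fixed shallow green plastic tray, 123 (x) by 153 (y) by 20 mm high over its rolled rim, inside 114 by 144 mm, floor 3 mm thick: the place to stand the two bottles aside, both at once. Origin: centre of its underside. Tall equipment stands behind the work from about x = 0.58 m on, and to its right beyond y = -0.27 m from about x = 0.47 m on.
- insert_blue: fixed blue square insert on the black sample holder, 44 by 44 by 16 mm, with one round pocket 32 mm wide and 12 mm deep in its middle, for the blue-capped vial. Origin: centre of its underside, which is 6 mm above the table; the pocket floor is 4 mm above the origin and the rim 16 mm above it.
- insert_white: fixed white square insert of the same shape, beside the blue one (centres 48 mm apart), for the white-capped vial. Origin: centre of its underside, 6 mm above the table.

How it is judged:
On the way, in this order (a step that is already met when the one before it is completed fails the run):
1. both bottles stand released in the green tray (x of amber_stock in the frame of bench_tray between -0.042 and 0.042 m and y of amber_stock in the frame of bench_tray between -0.057 and 0.057 m and z of each of amber_stock, white_diluent in the frame of bench_tray below 0.01 m and angle between each of amber_stock, white_diluent's own z axis and vertical below 0.15 rad and contact force between the fingers and amber_stock below 0.05 N and linear speed of each of amber_stock, white_diluent below 0.02 m/s and x of white_diluent in the frame of bench_tray between -0.042 and 0.042 m and y of white_diluent in the frame of bench_tray between -0.057 and 0.057 m and contact force between the fingers and white_diluent below 0.05 N), for 0.2 s.
2. both vials stand released in the inserts of their cap colours, while both bottles are still in the tray (horizontal distance between vial_blue and insert_blue below 0.011 m and z of vial_blue in the frame of insert_blue below 0.008 m and angle between each of vial_blue, vial_white, amber_stock, white_diluent's own z axis and vertical below 0.15 rad and contact force between the fingers and vial_blue below 0.05 N and linear speed of each of vial_blue, vial_white below 0.02 m/s and horizontal distance between vial_white and insert_white below 0.011 m and z of vial_white in the frame of insert_white below 0.008 m and contact force between the fingers and vial_white below 0.05 N and x of amber_stock in the frame of bench_tray between -0.042 and 0.042 m and y of amber_stock in the frame of bench_tray between -0.057 and 0.057 m and z of each of amber_stock, white_diluent in the frame of bench_tray below 0.01 m and x of white_diluent in the frame of bench_tray between -0.042 and 0.042 m and y of white_diluent in the frame of bench_tray between -0.057 and 0.057 m), for 0.2 s.
At the end, for the whole second after the job is handed in: each vial stands upright on the pocket floor of the insert of its cap's colour (within 11 mm of its centre); each bottle stands upright on the floor of the carrier pocket it came from, within 16 mm of where it stood at the start; all four are released and at rest (horizontal distance between vial_blue and insert_blue below 0.011 m and z of vial_blue in the frame of insert_blue below 0.008 m and angle between each of vial_blue, vial_white's own z axis and vertical below 0.15 rad and contact force between the fingers and vial_blue below 0.05 N and linear speed of each of vial_blue, vial_white, amber_stock, white_diluent below 0.02 m/s and horizontal distance between vial_white and insert_white below 0.011 m and z of vial_white in the frame of insert_white below 0.008 m and contact force between the fingers and vial_white below 0.05 N and distance of each of amber_stock, white_diluent from where it was at the start of the episode below 0.016 m and z of each of amber_stock, white_diluent in the frame of carrier below 0.009 m and angle between each of amber_stock, white_diluent's own z axis and vertical below 0.12 rad and contact force between the fingers and amber_stock below 0.05 N and contact force between the fingers and white_diluent below 0.05 N); the robot touches nothing.
It fails at once if a bottle or vial is tipped over (more than 35 degrees) (angle between any of amber_stock, white_diluent, vial_blue, vial_white's own z axis and vertical above 0.61 rad).
It also fails if it takes over 141 s, if anything falls off the work surface, if the arm or the gripper's body presses on something with over 40 N, if the wrist force passes 120 N, or if a joint passes its speed limit or range.

## Working session

There is one attempt and no reset: what is moved stays moved. The work goes in short steps, Python scripts to look and compute and a tool call to move; the robot and the scene stay as the last step left them, time stands still between calls to the robot, and variables do not carry over. Pictures are saved under pics/ and viewed, at most 14 in all, crops included, and the job is handed in when it is done.

Besides the shell and the picture viewer there is one more tool, called after "Call:" as a command line: name --pt "numbers of a row" for each row, then --argument value for the rest. step_arm: Moves the arm, as the interface text tells. Its arguments: {"type":"object","properties":{"targets":{"type":"array"},"force":{"type":"number"}},"required":["targets"]}

```bash
ls; mkdir -p pics; cat > h.py <<'E'
import numpy as np, cv2
from bench import ctrl
def cam(n):
    p=ctrl.camera_params(n); K=np.array(p["intrinsics"]); R=cv2.Rodrigues(np.array(p["rvec"],float))[0]; t=np.array(p["tvec"],float).ravel()
    return K,R,t
def at_z(n,uv,z):
    K,R,t=cam(n); d=R.T@np.linalg.inv(K)@np.array([uv[0],uv[1],1.]); c=-R.T@t
    return c+d*(z-c[2])/d[2]
def cloud(n,depth):
    K,R,t=cam(n); v,u=np.mgrid[:400,:640]; d=depth.astype(float)
    P=np.stack([(u-K[0,2])*d/K[0,0],(v-K[1,2])*d/K[1,1],d],-1)
    return (P-t)@R
E
python3 - <<'E'
from h import *
s=ctrl.get_state(); print({k:np.round(v,3) for k,v in s.items()}, ctrl.tcp_to_grasp)
for n in("top","scene"):
    im,d=ctrl.get_image(n); cv2.imwrite(f"pics/{n}0.png",im[...,::-1]); np.save(f"{n}0.npy",d)
    K,R,t=cam(n); print(n,K.round(1).tolist(),(-R.T@t).round(3),R.round(2).tolist())
print(ctrl.camera_params("wrist"))
E
```

```text
pics
{'time': np.float64(0.0), 'joint_positions': array([ 1.18 ,  0.322, -0.07 ,  1.452,  0.023,  1.371, -0.057]), 'qd': array([ 0.001, -0.001, -0.   , -0.   , -0.001,  0.001,  0.001]), 'joint_torque': array([-0.0000e+00, -4.9128e+01, -4.0400e-01, -3.1253e+01, -6.4000e-02,
        4.4000e-02,  0.0000e+00]), 'position': array([ 0.256, -0.597,  0.221]), 'tool_rot': array([-3.076e+00, -6.310e-01,  1.000e-03]), 'ft_force': array([-1.373, -0.877,  0.546]), 'torque': array([ 0.002, -0.013,  0.019]), 'grip_force': np.float64(0.0), 'grip_width': np.float64(1.002)} -0.0187
top [[455.4, 0.0, 317.7], [0.0, 455.4, 197.6], [0.0, 0.0, 1.0]] [0.409 0.132 1.111] [[-0.0, -1.0, -0.01], [-1.0, 0.0, -0.09], [0.09, 0.01, -1.0]]
scene [[430.0, 0.0, 320.8], [0.0, 430.0, 198.9], [0.0, 0.0, 1.0]] [0.154 0.731 0.802] [[-0.86, -0.52, 0.01], [-0.39, 0.62, -0.68], [0.34, -0.59, -0.73]]
{'intrinsics': array([[329.24016058,   0.        , 322.5799062 ],
       [  0.        , 329.24016058, 199.9644583 ],
       [  0.        ,   0.        ,   1.        ]]), 'hand_eye': array([[-8.03559324e-04, -9.55956301e-01, -2.93507931e-01,
         8.03608659e-02],
       [ 9.99999628e-01, -8.60599608e-04,  6.51995750e-05,
        -5.12678837e-04],
       [-3.14920755e-04, -2.93507770e-01,  9.55956636e-01,
        -1.63375390e-01],
       [ 0.00000000e+00,  0.00000000e+00,  0.00000000e+00,
         1.00000000e+00]])}
```

View pics/top0.png

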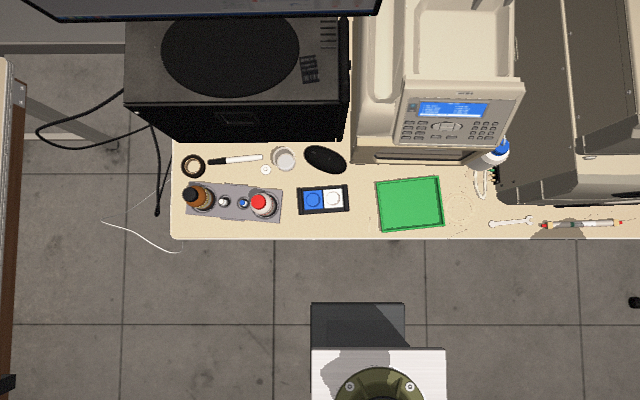

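View pics/scene0.png

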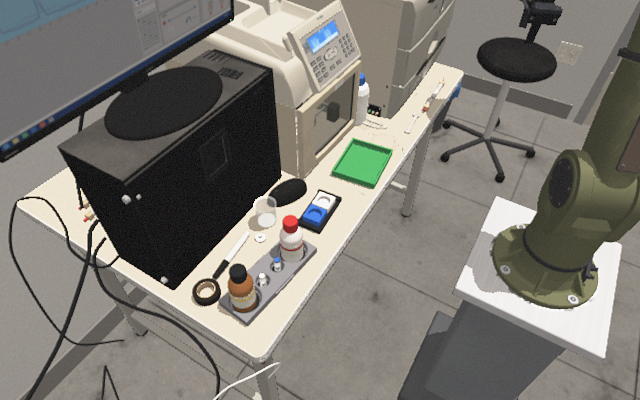

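The top view shows the amber bottle's black cap at about (191,194), the white bottle's red cap at (259,202), vials at (224,202) and (243,203), the inserts at (313,200) and (333,199), and the green tray at (410,203). The scene view agrees: amber sits on the far left (+y). Next I'll crop for precision and use depth.

```bash
python3 - <<'E'
from h import *
im=cv2.imread("pics/top0.png"); cv2.imwrite("pics/top0c.png",cv2.resize(im[170:240,172:352],None,fx=4.4,fy=4.4,interpolation=cv2.INTER_CUBIC))
d=np.load("top0.npy"); P=cloud("top",d); hsv=cv2.cvtColor(im,cv2.COLOR_BGR2HSV); b,g,r=[im[...,i].astype(int) for i in range(3)]
def rep(n,m,win):
    u0,u1,v0,v1=win; M=np.zeros(m.shape,bool); M[v0:v1,u0:u1]=m[v0:v1,u0:u1]
    v,u=np.nonzero(M); Q=P[M]; print(n,len(u),'px',u.mean().round(1),v.mean().round(1),'med',np.median(Q,0).round(4),'min',Q.min(0).round(3),'max',Q.max(0).round(3))
    return M
Z=P[...,2]
rep("amber cap",(Z>.11)&(Z<.13),(170,215,175,225))
rep("red cap",(Z>.11)&(Z<.13),(240,290,175,225))
rep("vialA",(Z>.03)&(Z<.06),(216,233,190,215))
rep("vialB",(Z>.03)&(Z<.06),(235,250,193,215))
rep("blue ins",(b>150)&(r<90),(298,325,185,215))
rep("white ins",(b>200)&(r>200),(320,345,185,215))
M=rep("tray",(g>120)&(r<100)&(b<130),(365,455,170,240))
c=cv2.minAreaRect(np.argwhere(M)[:,::-1].astype(np.float32)); print(c)
for q in cv2.boxPoints(c): print(at_z("top",q,.02).round(4))
G=(Z>.012)&(Z<.025); M=rep("carrier",G,(172,290,170,230))
c=cv2.minAreaRect(P[M][:,:2].astype(np.float32)); print(c)
E
```

```text
amber cap 182 px 189.1 193.9 med [0.5081 0.423  0.1229] min [0.493 0.409 0.11 ] max [0.524 0.44  0.129]
red cap 172 px 257.7 201.4 med [0.4923 0.2722 0.1232] min [0.477 0.258 0.111] max [0.508 0.288 0.128]
vialA 33 px 221.4 200.9 med [0.4996 0.371  0.0388] min [0.493 0.366 0.03 ] max [0.507 0.379 0.046]
vialB 35 px 242.2 202.4 med [0.4969 0.3217 0.0386] min [0.49  0.316 0.03 ] max [0.503 0.329 0.043]
blue ins 339 px 312.7 199.5 med [0.505  0.1546 0.0189] min [0.409 0.132 0.002] max [0.529 0.178 1.111]
white ins 307 px 332.4 197.9 med [0.509  0.1084 0.0195] min [0.409 0.084 0.004] max [0.531 0.132 1.111]
tray 3022 px 408.9 203.3 med [ 0.4969 -0.0782  0.0033] min [ 0.409 -0.159 -0.005] max [0.562 0.132 1.111]
((410.17071533203125, 203.53660583496094), (50.577640533447266, 63.60855484008789), 83.6598129272461)
[0.5469 0.0031 0.02  ]
[ 0.5637 -0.1494  0.02  ]
[ 0.4427 -0.1596  0.02  ]
[ 0.4261 -0.0088  0.02  ]
carrier 1855 px 232.6 200.4 med [0.5015 0.3486 0.0173] min [0.451 0.213 0.012] max [0.578 0.474 0.025]
((0.5142663717269897, 0.34346693754196167), (0.26061519980430603, 0.12695543467998505), 89.90987396240234)
```

View pics/top0c.png

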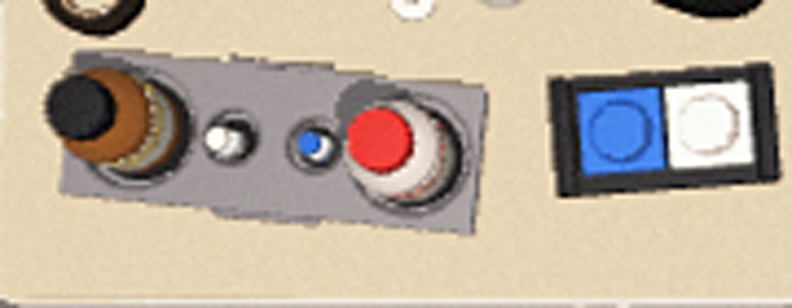

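The crop puts the black cap at (190,194), red cap at (258,202), white vial cap at (221,201), which is next to amber, and blue vial cap at (242,202), next to the white bottle. The pocket circles are at (312,200) for blue and (333,199) for white. The carrier is yawed about -6° and the tray about +6°. I'll move around at a safe radius, turning the tool so the fingers close along world y with the camera on the robot side.

Call:
step_arm --pt "1 3.8 0.8 0 0 0 1" --pt "1 3.8 0.8 0 0 0 1" --pt "1 3.8 0.8 0 0 0 1" --pt "1 3.8 0.8 0 0 0 1" --pt "1 3.8 0.8 0 0 0 1" --force 20

```text
time: 0.52
position: [0.306, -0.4054, 0.2623]
tool_rot: [-3.077, -0.631, 0.001]
ft_force: [0.2, -0.9, 0.9]
grip_width: 1.004
grip_force: 0.0
```

Call:
step_arm --pt "2 3.6 0 0 0 0 1" --pt "2 3.6 0 0 0 0 1" --pt "2 3.6 0 0 0 0 1" --pt "2 3.6 0 0 0 0 1" --pt "2 3.6 0 0 0 0 1"

```text
time: 0.93
position: [0.4063, -0.2255, 0.2624]
tool_rot: [3.077, 0.631, -0.0]
ft_force: [0.9, -0.9, -0.1]
grip_width: 1.001
grip_force: 0.0
```

Call:
step_arm --pt "1.2 3.8 0 0 0 7 1" --pt "1.2 3.8 0 0 0 7 1" --pt "1.2 3.8 0 0 0 7 1" --pt "1.2 3.8 0 0 0 7 1" --pt "1.2 3.8 0 0 0 7 1"

```text
time: 1.35
position: [0.4659, -0.0356, 0.2624]
tool_rot: [2.74, 1.536, -0.0]
ft_force: [1.2, 0.0, -0.5]
grip_width: 1.0
grip_force: 0.0
```

```bash
python3 - <<'E'
from h import *
for n,uv,z in(("amber",(190.2,193.6),.124),("white",(258.1,201.8),.124),("wv",(220.9,201.1),.042),("bv",(242.2,202.5),.042),("ib",(312.2,199.8),.022),("iw",(332.9,198.6),.022)): print(n,at_z("top",uv,z).round(4))
E
```

```text
amber [0.5088 0.4206 0.124 ]
white [0.4906 0.2718 0.124 ]
wv [0.4992 0.3714 0.042 ]
bv [0.4958 0.321  0.042 ]
ib [0.5037 0.1562 0.022 ]
iw [0.5065 0.1066 0.022 ]
```

Call:
step_arm --pt "0 3 0 0 0 7 1" --pt "0 3 0 0 0 7 1" --pt "0 3 0 0 0 7 1" --pt "0 3 0 0 0 7 1" --pt "0 3 0 0 0 7 1"

```text
time: 1.77
position: [0.4654, 0.1139, 0.2623]
tool_rot: [2.152, 2.289, -0.001]
ft_force: [0.6, 0.4, -0.4]
grip_width: 0.996
grip_force: 0.0
```

Call:
step_arm --pt "0 3 0 0 0 7 1" --pt "0 3 0 0 0 7 1" --pt "0 3 0 0 0 7 1" --pt "0 3 0 0 0 7 1" --pt "0 3 0 0 0 7 1"

```text
time: 2.18
position: [0.4656, 0.2637, 0.2624]
tool_rot: [1.364, 2.83, -0.001]
ft_force: [-0.2, 0.6, -0.9]
grip_width: 1.003
grip_force: 0.0
```

Call:
step_arm --pt "0.6 2.5 0 0 0 7 1" --pt "0.6 2.5 0 0 0 7 1" --pt "0.6 2.5 0 0 0 7 1" --pt "0.6 2.5 0 0 0 7 1" --pt "0.6 2.5 0 0 0 7 1"

```text
time: 2.6
position: [0.4962, 0.3883, 0.2619]
tool_rot: [-0.451, -3.108, 0.001]
ft_force: [0.5, -0.0, -0.0]
grip_width: 0.999
grip_force: 0.0
```

Call:
step_arm --pt "0.5 1 0 0 0 5.5 1" --pt "0.5 1 0 0 0 5.5 1" --pt "0 0.5 0 0 0 5.5 1" --pt "0 0 0 0 0 0 1" --pt "0 0 0 0 0 0 1"

```text
time: 3.02
position: [0.5056, 0.4125, 0.2619]
tool_rot: [-0.011, -3.14, 0.0]
ft_force: [0.9, -0.0, -0.3]
grip_width: 1.0
grip_force: 0.0
```

```bash
cat >> h.py <<'E'
def wpose():
    s=ctrl.get_state(); T=np.eye(4); T[:3,:3]=cv2.Rodrigues(np.array(s["tool_rot"],float))[0]; T[:3,3]=s["position"]
    p=ctrl.camera_params("wrist"); return T@np.array(p["hand_eye"]), np.array(p["intrinsics"]), s
def w_at_z(T,K,uv,z):
    d=T[:3,:3]@np.linalg.inv(K)@np.array([uv[0],uv[1],1.]); c=T[:3,3]
    return c+d*(z-c[2])/d[2]
def wlook(name):
    T,K,s=wpose(); im,d=ctrl.get_image("wrist"); cv2.imwrite(f"pics/{name}.png",im[...,::-1]); np.savez(name,T=T,K=K,d=d)
    print(s["time"],s["position"].round(4),s["tool_rot"].round(3)); return T,K,im,d
def wcloud(T,K,d):
    v,u=np.mgrid[:400,:640]; P=np.stack([(u-K[0,2])*d/K[0,0],(v-K[1,2])*d/K[1,1],d],-1); return P@T[:3,:3].T+T[:3,3]
E
python3 -c "
from h import *
wlook('w1')"
```

```text
3.0167 [0.5056 0.4125 0.2619] [-0.011 -3.14   0.   ]
```

View pics/w1.png

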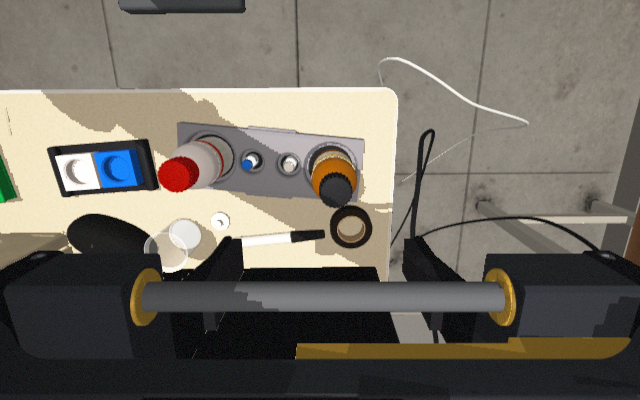

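The wrist view shows the black cap at about (337,188), red cap at (180,174), blue vial at (249,161), white vial at (289,164), and the insert pockets at (77,170) white and (119,168) blue. I'll refine these.

```bash
cat > fit.py <<'E'
from h import *
import sys
def load(name):
    f=np.load(name+".npz"); return f["T"],f["K"],wcloud(f["T"],f["K"],f["d"]),cv2.imread(f"pics/{name}.png")
def circ(name,win,zlo,zhi,ztop):
    T,K,P,im=load(name); u0,u1,v0,v1=win; Z=P[...,2]; M=np.zeros(Z.shape,np.uint8); M[v0:v1,u0:u1]=((Z>zlo)&(Z<zhi))[v0:v1,u0:u1]
    c=max(cv2.findContours(M,0,cv2.CHAIN_APPROX_NONE)[0],key=cv2.contourArea); (x,y),r=cv2.minEnclosingCircle(c); m=cv2.moments(c); g=(m["m10"]/m["m00"],m["m01"]/m["m00"])
    print(win,"enc",(round(x,1),round(y,1),round(r,1)),"cen",np.round(g,1),w_at_z(T,K,g,ztop).round(4),"med",np.median(P[M>0],0).round(4),M.sum())
E
python3 - <<'E'
from fit import *
circ("w1",(310,365,165,210),.12,.13,.124)
circ("w1",(150,215,150,200),.12,.13,.124)
circ("w1",(238,262,148,176),.035,.05,.042)
circ("w1",(278,302,150,178),.035,.05,.042)
im=cv2.imread("pics/w1.png"); cv2.imwrite("pics/w1c.png",cv2.resize(im[120:215,40:365],None,fx=2.4,fy=2.4,interpolation=cv2.INTER_CUBIC))
E
```

```text
(310, 365, 165, 210) enc (335.4, 191.2, 16.9) cen [335.5 191.1] [0.5076 0.4248 0.124 ] med [0.5074 0.4244 0.1249] 837
(150, 215, 150, 200) enc (174.9, 174.7, 18.1) cen [174.6 175. ] [0.4908 0.2743 0.124 ] med [0.4906 0.2748 0.1249] 910
(238, 262, 148, 176) enc (247.0, 163.0, 6.4) cen [246.7 163.6] [0.4957 0.3232 0.042 ] med [0.4958 0.3236 0.0427] 110
(278, 302, 150, 178) enc (288.5, 165.0, 6.2) cen [288.5 165.3] [0.498  0.3724 0.042 ] med [0.4978 0.3726 0.0426] 113
```

View pics/w1c.png

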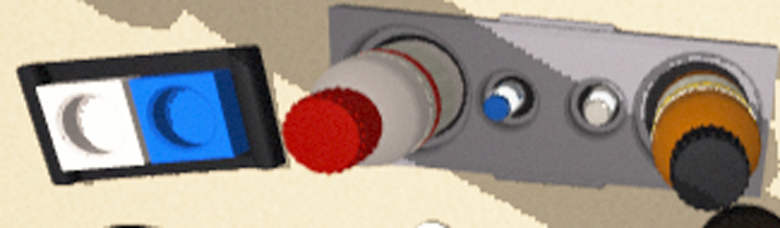

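The crop confirms the layout: white pocket at about (77,171), blue pocket at (117,169), red cap at (175,175), black cap at (335,191). Wrist and top views agree within 2 mm, so I'll grasp amber at (0.5077, 0.4245).

Call:
step_arm --pt "0.2 1.2 -3 0 0 0 1" --pt "0 0 -4 0 0 0 1" --pt "0 0 -4 0 0 0 1" --pt "0 0 -3.3 0 0 0 1" --pt "0 0 -2 0 0 0 1"

```text
time: 3.48
position: [0.5071, 0.4215, 0.0955]
tool_rot: [-0.013, -3.139, 0.007]
ft_force: [-0.9, -0.8, -0.8]
grip_width: 0.998
grip_force: 0.0
```

Call:
step_arm --pt "0 0 0 0 0 0 0.2" --pt "0 0 0 0 0 0 0.2" --pt "0 0 0 0 0 0 0.2" --pt "0 0 0 0 0 0 0.2" --pt "0 0 0 0 0 0 0.2" --force 20

```text
time: 3.9
position: [0.5088, 0.4254, 0.1019]
tool_rot: [0.009, 3.139, 0.003]
ft_force: [0.2, -0.1, 0.8]
grip_width: 0.703
grip_force: 0.0
```

Call:
step_arm --pt "0 0 0 0 0 0 0.2" --pt "0 0 0 0 0 0 0.2" --pt "0 0 0 0 0 0 0.2" --pt "0 0 0 0 0 0 0.2" --pt "0 0 0 0 0 0 0.2"

```text
time: 4.32
position: [0.508, 0.4246, 0.0997]
tool_rot: [0.008, 3.141, 0.0]
ft_force: [-0.0, -0.1, 1.0]
grip_width: 0.35
grip_force: 20.0
```

Call:
step_arm --pt "0 0 1 0 0 0 0.2" --pt "0 0 3 0 0 0 0.2" --pt "0 0 4 0 0 0 0.2" --pt "0 0 4 0 0 0 0.2" --pt "0 -1 2 0 0 0 0.2" --force 30

```text
time: 4.73
position: [0.5074, 0.418, 0.2454]
tool_rot: [0.004, 3.138, 0.01]
ft_force: [0.9, 0.3, -0.8]
grip_width: 0.349
grip_force: 30.0
```

Call:
step_arm --pt "-0.1 -2 0 0 0 0 0.2" --pt "-0.1 -3 0 0 0 0 0.2" --pt "-0.1 -3.5 0 0 0 0 0.2" --pt "-0.1 -3.5 0 0 0 0 0.2" --pt "-0.1 -3.5 0 0 0 0 0.2"

```text
time: 5.15
position: [0.5024, 0.2583, 0.2397]
tool_rot: [-0.007, -3.141, 0.0]
ft_force: [-0.2, -0.4, -0.1]
grip_width: 0.348
grip_force: 30.0
```

Call:
step_arm --pt "-0.1 -3.5 0 0 0 0 0.2" --pt "-0.1 -3.5 0 0 0 0 0.2" --pt "-0.1 -3.5 0 0 0 0 0.2" --pt "-0.1 -3.5 0 0 0 0 0.2" --pt "-0.1 -3.5 0 0 0 0 0.2"

```text
time: 5.57
position: [0.4974, 0.0832, 0.24]
tool_rot: [0.007, 3.141, -0.001]
ft_force: [1.3, 0.1, -1.9]
grip_width: 0.35
grip_force: 30.0
```

Call:
step_arm --pt "-0.1 -3.5 0 0 0 0 0.2" --pt "-0.1 -3.5 0 0 0 0 0.2" --pt "-0.1 -3 0 0 0 0 0.2" --pt "-0.1 -2 0 0 0 0 0.2" --pt "-0.2 -1 0 0 0 0 0.2"

```text
time: 5.98
position: [0.4915, -0.049, 0.2398]
tool_rot: [-0.015, -3.141, 0.002]
ft_force: [-0.4, -0.4, -1.9]
grip_width: 0.345
grip_force: 30.0
```

```bash
python3 -c "
from h import *
wlook('w2')"
```

```text
5.9833 [ 0.4915 -0.049   0.2398] [-1.500e-02 -3.141e+00  2.000e-03]
```

View pics/w2.png

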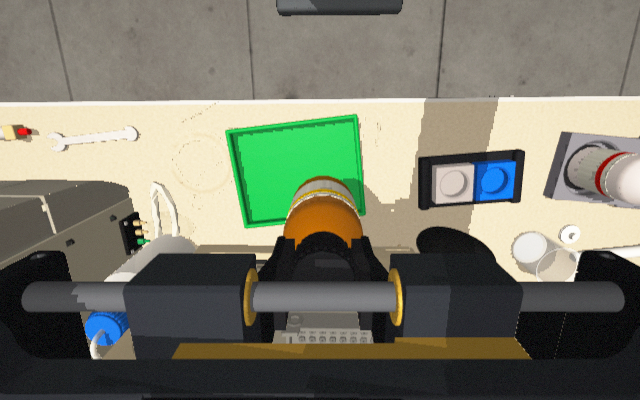

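The amber bottle hangs upright in the gripper. The tray rim corners are at (227,130), (357,115), (366,214), (246,227), and the insert pockets at (455,183) white and (496,181) blue.

```bash
python3 - <<'E'
from fit import *
T,K,P,im=load("w2")
c=np.array([w_at_z(T,K,p,.02) for p in((227,130),(357,115),(366,214),(246,227))]); print(c.round(4),c.mean(0).round(4))
for p in((455,183),(496,181)): print(w_at_z(T,K,p,.022).round(4))
# insert tops by depth: rim
hsv=cv2.cvtColor(im,cv2.COLOR_BGR2HSV); Z=P[...,2]
for n,m in(("b",(hsv[...,0]>95)&(hsv[...,0]<125)&(hsv[...,1]>150)),("w",(hsv[...,1]<70)&(hsv[...,2]>120))):
    M=np.zeros(Z.shape,bool); M[155:210,428:522]=m[155:210,428:522]; M&=(Z>.018)&(Z<.028)
    Q=P[M][:,:2].astype(np.float32); print(n,M.sum(),cv2.minAreaRect(Q),Q.min(0),Q.max(0))
    H=np.zeros(Z.shape,bool); H[155:210,428:522]=True; H&=(Z<.015)&(Z>.006)&m; print(' floor',H.sum(),P[H].mean(0) if H.any() else None)
cv2.imwrite("pics/w2c.png",cv2.resize(im[145:215,410:530],None,fx=6,fy=6,interpolation=cv2.INTER_CUBIC))
E
```

```text
[[ 0.4425 -0.158   0.02  ]
 [ 0.4274 -0.0098  0.02  ]
 [ 0.5458  0.0037  0.02  ]
 [ 0.5615 -0.1456  0.02  ]] [ 0.4943 -0.0774  0.02  ]
[0.507  0.1082 0.022 ]
[0.5051 0.1566 0.022 ]
b 927 ((0.504302978515625, 0.15482796728610992), (0.04424483701586723, 0.045576173812150955), 4.017437934875488) [0.48095235 0.1311288 ] [0.52741176 0.17846476]
 floor 573 [0.50545236 0.15894282 0.01089965]
w 903 ((0.5078884959220886, 0.10720375180244446), (0.04457239806652069, 0.04520832374691963), 4.180332183837891) [0.4842191  0.08320977] [0.53080153 0.13053684]
 floor 588 [0.51000388 0.10746205 0.01086573]
```

View pics/w2c.png

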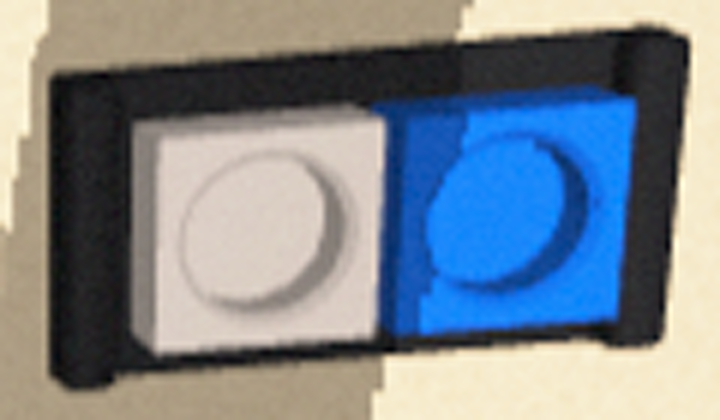

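The crop shows the white pocket centred at (454,183.5) and the blue one at (494.4,180.5) in full-image pixels. That puts white at about (0.507, 0.107) and blue at about (0.504, 0.155). Now lowering amber.

Call:
step_arm --pt "0 0.4 -2 0 0 0 0.2" --pt "0 0 -4 0 0 0 0.2" --pt "0 0 -4 0 0 0 0.2" --pt "0 0 -2 0 0 0 0.2" --pt "0 0 -1 0 0 0 0.2"

```text
time: 6.45
position: [0.4896, -0.0389, 0.1067]
tool_rot: [-0.003, -3.137, -0.004]
ft_force: [-0.4, 0.3, -0.9]
grip_width: 0.348
grip_force: 30.0
```

Call:
step_arm --pt "0 0 -0.4 0 0 0 0.2" --pt "0 0 -0.4 0 0 0 0.2" --pt "0 0 -0.3 0 0 0 0.2" --pt "0 0 0 0 0 0 0.2" --pt "0 0 0 0 0 0 0.2"

```text
time: 6.87
position: [0.4928, -0.0415, 0.0996]
tool_rot: [0.009, 3.14, -0.001]
ft_force: [0.0, -0.3, -1.2]
grip_width: 0.352
grip_force: 30.0
```

Call:
step_arm --pt "0 0 -0.1 0 0 0 0.2" --pt "0 0 0 0 0 0 0.2" --pt "0 0 0 0 0 0 0.4" --pt "0 0 0 0 0 0 0.6" --pt "0 0 0 0 0 0 0.7"

```text
time: 7.28
position: [0.492, -0.0416, 0.0977]
tool_rot: [0.009, 3.141, -0.0]
ft_force: [0.2, 0.2, -0.3]
grip_width: 0.476
grip_force: 0.0
```

Call:
step_arm --pt "0 0 0 0 0 0 0.7" --pt "0 0 1 0 0 0 0.7" --pt "0 0 3 0 0 0 0.7" --pt "0 0 3 0 0 0 0.9" --pt "0 2 2 0 0 0 1"

```text
time: 7.7
position: [0.4929, -0.0251, 0.1904]
tool_rot: [0.017, 3.139, -0.003]
ft_force: [1.4, -0.2, -0.6]
grip_width: 0.772
grip_force: 0.0
```

Call:
step_arm --pt "0 4 0 0 0 0 1" --pt "0 4 0 0 0 0 1" --pt "0 4 0 0 0 0 1" --pt "0 4 0 0 0 0 1" --pt "0 4 0 0 0 0 1"

```text
time: 8.12
position: [0.492, 0.18, 0.1887]
tool_rot: [0.01, 3.14, -0.001]
ft_force: [0.6, 0.0, 0.3]
grip_width: 0.996
grip_force: 0.0
```

Call:
step_arm --pt "0 4 0 0 0 0 1" --pt "0 3.5 0 0 0 0 1" --pt "0 1.5 0 0 0 0 1" --pt "0 0.5 0 0 0 0 1" --pt "0 0 0 0 0 0 1"

```text
time: 8.53
position: [0.4914, 0.2751, 0.1881]
tool_rot: [-0.003, -3.141, -0.001]
ft_force: [1.2, -1.1, 0.6]
grip_width: 1.0
grip_force: 0.0
```

Call:
step_arm --pt "0 -0.05 -2 0 0 0 1" --pt "0 0 -4 0 0 0 1" --pt "0 0 -2 0 0 0 1" --pt "0 0 -0.8 0 0 0 1" --pt "0 0 0 0 0 0 1"

```text
time: 8.95
position: [0.4916, 0.2701, 0.098]
tool_rot: [-0.013, -3.139, 0.004]
ft_force: [0.6, 0.9, -0.2]
grip_width: 0.995
grip_force: 0.0
```

Call:
step_arm --pt "0 0 0 0 0 0 0.2" --pt "0 0 0 0 0 0 0.2" --pt "0 0 0 0 0 0 0.2" --pt "0 0 0 0 0 0 0.2" --pt "0 0 0 0 0 0 0.2" --force 20

```text
time: 9.37
position: [0.4925, 0.2732, 0.1005]
tool_rot: [0.009, 3.14, 0.001]
ft_force: [-0.5, 0.2, -0.5]
grip_width: 0.709
grip_force: 0.0
```

Call:
step_arm --pt "0 0 0 0 0 0 0.2" --pt "0 0 0 0 0 0 0.2" --pt "0 0 0 0 0 0 0.2" --pt "0 0 0 0 0 0 0.2" --pt "0 0 0 0 0 0 0.2"

```text
time: 9.78
position: [0.4919, 0.2731, 0.0996]
tool_rot: [-0.008, -3.142, -0.0]
ft_force: [0.3, 0.2, -0.4]
grip_width: 0.351
grip_force: 20.0
```

Call:
step_arm --pt "0 0 1 0 0 0 0.2" --pt "0 0 3 0 0 0 0.2" --pt "0 0 4 0 0 0 0.2" --pt "0 0 4 0 0 0 0.2" --pt "0 -1 2.5 0 0 0 0.2" --force 30

```text
time: 10.2
position: [0.4918, 0.2662, 0.2491]
tool_rot: [0.002, 3.138, 0.006]
ft_force: [0.4, 0.3, -0.5]
grip_width: 0.348
grip_force: 30.0
```

Call:
step_arm --pt "0 -2 0 0 0 0 0.2" --pt "0 -3 0 0 0 0 0.2" --pt "0 -3.5 0 0 0 0 0.2" --pt "0.1 -3.5 0 0 0 0 0.2" --pt "0.1 -3.5 0 0 0 0 0.2"

```text
time: 10.62
position: [0.4935, 0.107, 0.245]
tool_rot: [0.006, 3.141, -0.001]
ft_force: [1.3, 0.4, -1.0]
grip_width: 0.347
grip_force: 30.0
```

Call:
step_arm --pt "0.1 -3.5 0 0 0 0 0.2" --pt "0.1 -3.5 0 0 0 0 0.2" --pt "0.1 -3.5 0 0 0 0 0.2" --pt "0.1 -3.5 0 0 0 0 0.2" --pt "0 -3.2 0 0 0 0 0.2"

```text
time: 11.03
position: [0.4976, -0.0661, 0.2452]
tool_rot: [0.009, 3.141, -0.002]
ft_force: [1.1, -0.4, -1.9]
grip_width: 0.346
grip_force: 30.0
```

Call:
step_arm --pt "0 -2.2 0 0 0 0 0.2" --pt "0 -1.5 0 0 0 0 0.2" --pt "0 -0.8 0 0 0 0 0.2" --pt "0 -0.2 0 0 0 0 0.2" --pt "0 0 0 0 0 0 0.2"

```text
time: 11.45
position: [0.4981, -0.1099, 0.2447]
tool_rot: [0.007, 3.142, 0.002]
ft_force: [0.4, 0.5, -0.9]
grip_width: 0.344
grip_force: 30.0
```

Call:
step_arm --pt "0 0 0 0 0 0 0.2" --pt "0 0 0 0 0 0 0.2" --pt "0 0 0 0 0 0 0.2" --pt "0 0 0 0 0 0 0.2" --pt "0 0 0 0 0 0 0.2"

```text
time: 11.87
position: [0.498, -0.1104, 0.2446]
tool_rot: [0.007, 3.141, -0.0]
ft_force: [0.0, -0.8, -2.0]
grip_width: 0.35
grip_force: 30.0
```

```bash
python3 - <<'E'
from h import *
im,d=ctrl.get_image("scene"); cv2.imwrite("pics/s1.png",cv2.resize(im[80:280,220:480,::-1],None,fx=3,fy=3,interpolation=cv2.INTER_CUBIC))
E
```

```text
(no output)
```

View pics/s1.png

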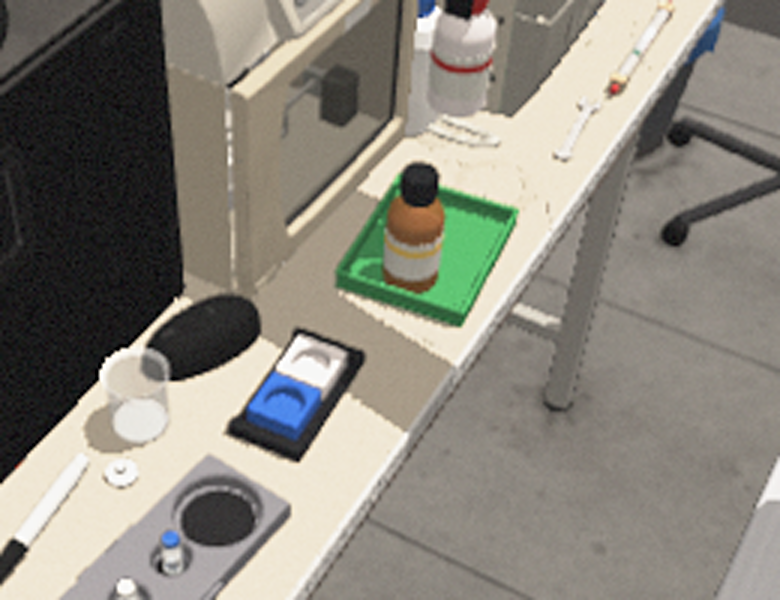

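The scene crop shows amber upright in the tray at (413,230), the white bottle hanging upright above the free half, and both vials standing in the carrier. Lowering the white bottle.

Call:
step_arm --pt "0 0 -2 0 0 0 0.2" --pt "0 0 -3 0 0 0 0.2" --pt "0 0 -3 0 0 0 0.2" --pt "0 0 -3 0 0 0 0.2" --pt "0 0 -2 0 0 0 0.2"

```text
time: 12.33
position: [0.4965, -0.1108, 0.112]
tool_rot: [-0.009, -3.139, -0.001]
ft_force: [0.0, -0.4, -2.0]
grip_width: 0.345
grip_force: 30.0
```

Call:
step_arm --pt "0 0 -0.6 0 0 0 0.2" --pt "0 0 -0.4 0 0 0 0.2" --pt "0 0 -0.3 0 0 0 0.2" --pt "0 0 -0.3 0 0 0 0.2" --pt "0 0 0 0 0 0 0.2"

```text
time: 12.75
position: [0.4987, -0.1112, 0.0993]
tool_rot: [0.009, 3.14, -0.001]
ft_force: [0.3, 0.9, -1.2]
grip_width: 0.356
grip_force: 30.0
```

Call:
step_arm --pt "0 0 0 0 0 0 0.2" --pt "0 0 0 0 0 0 0.4" --pt "0 0 0 0 0 0 0.6" --pt "0 0 0 0 0 0 0.6" --pt "0 0 0 0 0 0 0.6"

```text
time: 13.17
position: [0.4983, -0.1111, 0.099]
tool_rot: [0.008, 3.141, -0.001]
ft_force: [1.2, -0.2, 0.2]
grip_width: 0.539
grip_force: 0.0
```

Call:
step_arm --pt "0 0 1 0 0 0 0.6" --pt "0 0 3 0 0 0 0.6" --pt "0 0 3 0 0 0 0.6" --pt "0 1 2 0 0 0 0.6" --pt "0 3 0 0 0 0 0.6"

```text
time: 13.58
position: [0.501, -0.0755, 0.1936]
tool_rot: [0.02, 3.134, -0.006]
ft_force: [0.4, -0.5, -0.5]
grip_width: 0.602
grip_force: 0.0
```

Call:
step_arm --pt "0 4 0 0 0 0 0.5" --pt "0 4 0 0 0 0 0.5" --pt "0 4 0 0 0 0 0.5" --pt "0 4 0 0 0 0 0.5" --pt "0 4 0 0 0 0 0.5"

```text
time: 14.0
position: [0.4979, 0.1307, 0.1898]
tool_rot: [0.009, 3.14, -0.002]
ft_force: [-0.4, -0.6, -0.1]
grip_width: 0.502
grip_force: 0.0
```

Call:
step_arm --pt "0 4 0 0 0 0 0.4" --pt "0 4 0 0 0 0 0.4" --pt "0 4 0 0 0 0 0.4" --pt "-0.3 3.5 0 0 0 0 0.4" --pt "-0.3 2 0 0 0 0 0.4"

```text
time: 14.42
position: [0.4905, 0.309, 0.1896]
tool_rot: [-0.001, -3.141, -0.005]
ft_force: [-0.6, -0.2, 0.7]
grip_width: 0.402
grip_force: 0.0
```

Call:
step_arm --pt "0 1.5 0 0 0 0 0.4" --pt "0 0 0 0 0 0 0.4" --pt "0 0 0 0 0 0 0.4" --pt "0 0 0 0 0 0 0.4" --pt "0 0 0 0 0 0 0.4"

```text
time: 14.83
position: [0.4928, 0.3171, 0.1887]
tool_rot: [0.012, 3.141, -0.002]
ft_force: [0.9, -0.2, 0.3]
grip_width: 0.401
grip_force: 0.0
```

```bash
python3 -c "
from h import *
wlook('w3')"
```

```text
14.8333 [0.4928 0.3171 0.1887] [ 1.200e-02  3.141e+00 -2.000e-03]
```

View pics/w3.png

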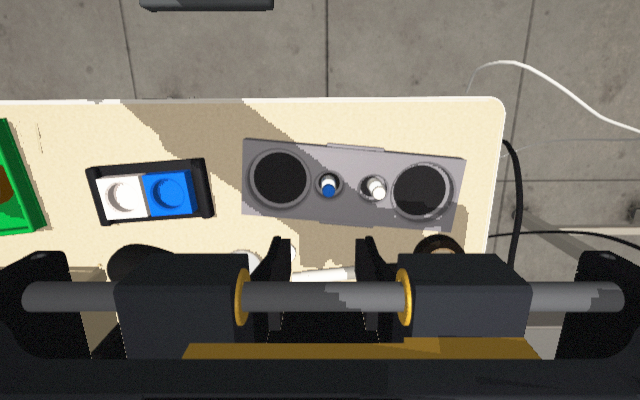

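The wrist view shows the blue vial cap at about (328,190), the white vial cap at (377,192), empty bottle pockets at (279,178) and (420,191), and the insert pockets at (123,195) and (170,193).

```bash
python3 - <<'E'
from fit import *
circ("w3",(314,342,170,205),.037,.05,.042)
circ("w3",(362,392,170,205),.037,.05,.042)
T,K,P,im=load("w3")
for p in((279,178),(420,191)): print(w_at_z(T,K,p,.018).round(4))
cv2.imwrite("pics/w3c.png",cv2.resize(im[155:225,80:210],None,fx=6,fy=6,interpolation=cv2.INTER_CUBIC))
E
```

```text
(314, 342, 170, 205) enc (328.1, 189.6, 6.7) cen [328.1 189.6] [0.4959 0.3224 0.042 ] med [0.4958 0.3223 0.0427] 143
(362, 392, 170, 205) enc (378.5, 191.6, 7.0) cen [378.4 191.9] [0.4986 0.3716 0.042 ] med [0.4985 0.3713 0.0427] 148
[0.4895 0.2717 0.018 ]
[0.5047 0.4193 0.018 ]
```

View pics/w3c.png

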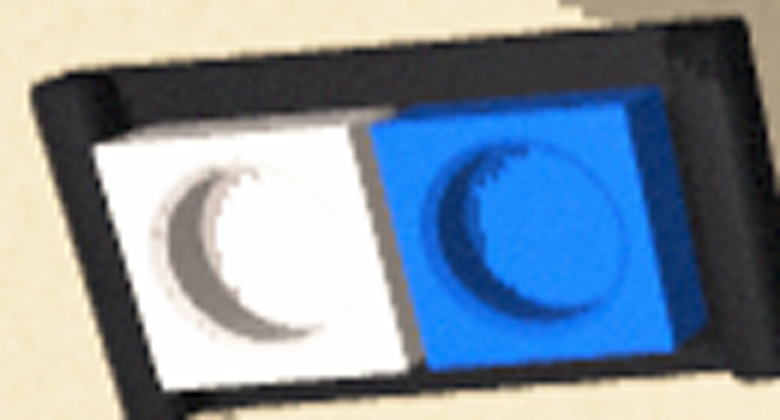

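The crop puts the pocket rims at (122.3,196.3) white and (167.7,193.3) blue in full-image pixels. Now descending on the blue vial.

Call:
step_arm --pt "0.3 0.5 -3 0 0 0 0.4" --pt "0 0 -4 0 0 0 0.4" --pt "0 0 -3.5 0 0 0 0.4" --pt "0 0 -2 0 0 0 0.4" --pt "0 0 -0.5 0 0 0 0.4"

```text
time: 15.3
position: [0.4934, 0.3206, 0.0546]
tool_rot: [-0.011, -3.136, 0.006]
ft_force: [-1.2, 0.3, 0.7]
grip_width: 0.403
grip_force: 0.0
```

Call:
step_arm --pt "0 0 0 0 0 0 0.4" --pt "0 0 0 0 0 0 0.4" --pt "0 0 0 0 0 0 0.4" --pt "0 0 0 0 0 0 0.4" --pt "0 0 0 0 0 0 0.4"

```text
time: 15.72
position: [0.4958, 0.3245, 0.0601]
tool_rot: [0.009, 3.139, 0.002]
ft_force: [0.5, -0.2, 0.8]
grip_width: 0.397
grip_force: 0.0
```

```bash
python3 - <<'E'
from fit import *
T,K,P,im=load("w3")
for p in((122.3,196.3),(167.7,193.3)): print(w_at_z(T,K,p,.022).round(4))
E
```

```text
[0.5068 0.1075 0.022 ]
[0.5039 0.1555 0.022 ]
```

Call:
step_arm --pt "0 -0.2 -1 0 0 0 0.4" --pt "0 0 -1.2 0 0 0 0.4" --pt "0 0 -1 0 0 0 0.4" --pt "0 0 -0.5 0 0 0 0.4" --pt "0 0 0 0 0 0 0.4"

```text
time: 16.13
position: [0.4939, 0.3213, 0.0195]
tool_rot: [-0.008, -3.139, 0.002]
ft_force: [-0.4, -0.5, -0.6]
grip_width: 0.398
grip_force: 0.0
```

Call:
step_arm --pt "0 0 0 0 0 0 0.4" --pt "0 0 0 0 0 0 0.3" --pt "0 0 0 0 0 0 0.2" --pt "0 0 0 0 0 0 0.1" --pt "0 0 0 0 0 0 0.1" --force 6

```text
time: 16.55
position: [0.4952, 0.3222, 0.0219]
tool_rot: [0.008, 3.141, 0.0]
ft_force: [0.1, 0.1, 0.8]
grip_width: 0.181
grip_force: 1.5
```

Call:
step_arm --pt "0 0 0 0 0 0 0.1" --pt "0 0 0 0 0 0 0.1" --pt "0 0 0 0 0 0 0.1" --pt "0 0 0 0 0 0 0.1" --pt "0 0 0 0 0 0 0.1"

```text
time: 16.97
position: [0.4952, 0.3222, 0.0219]
tool_rot: [0.008, 3.141, 0.001]
ft_force: [0.4, 0.3, 1.4]
grip_width: 0.181
grip_force: 6.0
```

Call:
step_arm --pt "0 0 0.5 0 0 0 0.1" --pt "0 0 1.5 0 0 0 0.1" --pt "0 0 2 0 0 0 0.1" --pt "0 0 1.5 0 0 0 0.1" --pt "0 -1 0.5 0 0 0 0.1" --force 10

```text
time: 17.38
position: [0.4956, 0.3155, 0.0856]
tool_rot: [0.004, 3.137, 0.007]
ft_force: [-0.0, 0.4, 0.6]
grip_width: 0.176
grip_force: 10.0
```

Call:
step_arm --pt "0.2 -2 0 0 0 0 0.1" --pt "0.2 -3 0 0 0 0 0.1" --pt "0.2 -3 0 0 0 0 0.1" --pt "0.2 -3 0 0 0 0 0.1" --pt "0.1 -2.5 0 0 0 0 0.1"

```text
time: 17.8
position: [0.5045, 0.1748, 0.0825]
tool_rot: [0.01, 3.14, -0.002]
ft_force: [0.3, -0.0, 0.1]
grip_width: 0.177
grip_force: 10.0
```

Call:
step_arm --pt "0 -1.5 0 0 0 0 0.1" --pt "0 -0.7 0 0 0 0 0.1" --pt "0 0 0 0 0 0 0.1" --pt "0 0 0 0 0 0 0.1" --pt "0 0 0 0 0 0 0.1"

```text
time: 18.22
position: [0.5039, 0.1569, 0.0822]
tool_rot: [0.005, 3.141, 0.002]
ft_force: [-0.0, -0.5, 0.0]
grip_width: 0.177
grip_force: 10.0
```

Call:
step_arm --pt "0 -0.15 -1.2 0 0 0 0.1" --pt "0 0 -1.5 0 0 0 0.1" --pt "0 0 -1.2 0 0 0 0.1" --pt "0 0 -0.8 0 0 0 0.1" --pt "0 0 -0.3 0 0 0 0.1"

```text
time: 18.63
position: [0.5022, 0.1535, 0.0291]
tool_rot: [-0.007, -3.138, 0.0]
ft_force: [-0.5, -0.5, 0.1]
grip_width: 0.179
grip_force: 10.0
```

Call:
step_arm --pt "0 0 -0.2 0 0 0 0.1" --pt "0 0 -0.2 0 0 0 0.1" --pt "0 0 0 0 0 0 0.1" --pt "0 0 0 0 0 0 0.1" --pt "0 0 0 0 0 0 0.1"

```text
time: 19.05
position: [0.5044, 0.1535, 0.0279]
tool_rot: [0.009, 3.141, 0.0]
ft_force: [0.2, 0.6, 0.5]
grip_width: 0.179
grip_force: 10.0
```

Blue is seated at (0.5044, 0.1535). I'll release, rise, and go to the white vial.

Call:
step_arm --pt "0 0 0 0 0 0 0.2" --pt "0 0 0 0 0 0 0.25" --pt "0 0 0 0 0 0 0.3" --pt "0 0 0 0 0 0 0.35" --pt "0 0 0 0 0 0 0.4"

```text
time: 19.47
position: [0.504, 0.1535, 0.0276]
tool_rot: [0.009, 3.142, 0.0]
ft_force: [-0.4, -0.5, -0.4]
grip_width: 0.349
grip_force: 0.0
```

Call:
step_arm --pt "0 0 0.5 0 0 0 0.4" --pt "0 0 1.5 0 0 0 0.4" --pt "0 0 2.5 0 0 0 0.4" --pt "0 1 2 0 0 0 0.4" --pt "0 3 0 0 0 0 0.4"

```text
time: 19.88
position: [0.5081, 0.19, 0.0971]
tool_rot: [0.021, 3.135, -0.003]
ft_force: [1.7, 0.1, -0.1]
grip_width: 0.399
grip_force: 0.0
```

Call:
step_arm --pt "0 4 0 0 0 0 0.4" --pt "-0.2 4 0 0 0 0 0.4" --pt "-0.2 4 0 0 0 0 0.4" --pt "-0.2 3 0 0 0 0 0.4" --pt "0 2 0 0 0 0 0.4"

```text
time: 20.3
position: [0.4964, 0.3683, 0.0945]
tool_rot: [0.002, 3.141, 0.006]
ft_force: [-0.6, -0.3, -0.2]
grip_width: 0.399
grip_force: 0.0
```

Call:
step_arm --pt "0 0.8 0 0 0 0 0.4" --pt "0 0 -1 0 0 0 0.4" --pt "0 0 -1 0 0 0 0.4" --pt "0 0 0 0 0 0 0.4" --pt "0 0 0 0 0 0 0.4"

```text
time: 20.72
position: [0.4984, 0.3686, 0.0712]
tool_rot: [-0.013, -3.14, 0.004]
ft_force: [-0.2, 0.1, 0.2]
grip_width: 0.402
grip_force: 0.0
```

```bash
python3 - <<'E'
from fit import *
T,K,im,d=wlook('w4'); Z=wcloud(T,K,d)
im,d=ctrl.get_image("top"); P=cloud("top",d)
for n,(u0,u1,v0,v1) in dict(wv=(212,233,188,215),bv=(300,325,185,215)).items():
    M=(P[v0:v1,u0:u1,2]>.033)&(P[v0:v1,u0:u1,2]<.06); print(n,M.sum(),np.median(P[v0:v1,u0:u1][M],0).round(4) if M.any() else '')
cv2.imwrite("pics/t1.png",cv2.resize(im[160:240,172:462,::-1],None,fx=2.7,fy=2.7,interpolation=cv2.INTER_CUBIC))
E
```

```text
20.7167 [0.4984 0.3686 0.0712] [-0.013 -3.14   0.004]
wv 0 
bv 37 [0.5057 0.1538 0.0461]
```

View pics/w4.png

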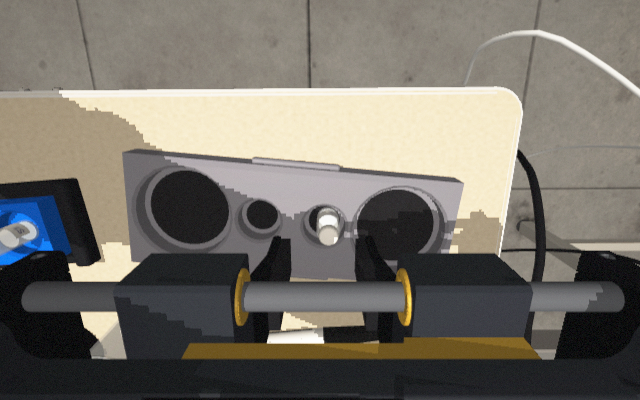

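The blue vial stands in the blue insert (left, (18,232)), and the depth reading puts its top at z 0.046. The white vial (cap at (328,235)) is between the open fingers at (280,245) and (365,245), so I'll shift 3 mm in y and descend.

Call:
step_arm --pt "0 0.3 -1.2 0 0 0 0.4" --pt "0 0 -1.5 0 0 0 0.4" --pt "0 0 -1.2 0 0 0 0.4" --pt "0 0 -0.6 0 0 0 0.4" --pt "0 0 -0.2 0 0 0 0.4"

```text
time: 21.23
position: [0.4968, 0.3735, 0.0231]
tool_rot: [-0.008, -3.139, 0.003]
ft_force: [0.7, -0.0, -0.3]
grip_width: 0.402
grip_force: 0.0
```

Call:
step_arm --pt "0 0 0 0 0 0 0.4" --pt "0 0 0 0 0 0 0.4" --pt "0 0 0 0 0 0 0.4" --pt "0 0 0 0 0 0 0.3" --pt "0 0 0 0 0 0 0.2" --force 6

```text
time: 21.65
position: [0.4983, 0.3748, 0.0262]
tool_rot: [0.008, 3.141, 0.001]
ft_force: [0.3, 0.9, -1.0]
grip_width: 0.318
grip_force: 0.0
```

Call:
step_arm --pt "0 0 0 0 0 0 0.1" --pt "0 0 0 0 0 0 0.1" --pt "0 0 0 0 0 0 0.1" --pt "0 0 0 0 0 0 0.1" --pt "0 0 0 0 0 0 0.1"

```text
time: 22.07
position: [0.4981, 0.3745, 0.0258]
tool_rot: [0.008, 3.141, 0.0]
ft_force: [-0.6, -0.5, 1.5]
grip_width: 0.183
grip_force: 5.9
```

Call:
step_arm --pt "0 0 0.5 0 0 0 0.1" --pt "0 0 1.5 0 0 0 0.1" --pt "0 0 2.5 0 0 0 0.1" --pt "0 0 2 0 0 0 0.1" --pt "0 -1 0.5 0 0 0 0.1" --force 10

```text
time: 22.48
position: [0.4985, 0.3686, 0.1008]
tool_rot: [0.004, 3.137, 0.009]
ft_force: [0.4, 1.4, 0.3]
grip_width: 0.179
grip_force: 9.9
```

Call:
step_arm --pt "0.1 -2 0 0 0 0 0.1" --pt "0.1 -3 0 0 0 0 0.1" --pt "0.2 -3 0 0 0 0 0.1" --pt "0.2 -3 0 0 0 0 0.1" --pt "0.2 -3 0 0 0 0 0.1"

```text
time: 22.9
position: [0.5061, 0.2236, 0.0968]
tool_rot: [0.007, 3.14, 0.0]
ft_force: [0.8, -0.8, -0.2]
grip_width: 0.178
grip_force: 9.9
```

Call:
step_arm --pt "0.1 -3 0 0 0 0 0.1" --pt "0 -3 0 0 0 0 0.1" --pt "0 -3 0 0 0 0 0.1" --pt "0 -2 0 0 0 0 0.1" --pt "0 -0.7 0 0 0 0 0.1"

```text
time: 23.32
position: [0.5076, 0.1034, 0.0963]
tool_rot: [0.016, 3.141, -0.004]
ft_force: [-0.3, -0.0, -0.3]
grip_width: 0.182
grip_force: 9.9
```

Call:
step_arm --pt "0 0 0 0 0 0 0.1" --pt "0 0 0 0 0 0 0.1" --pt "0 0 0 0 0 0 0.1" --pt "0 0 0 0 0 0 0.1" --pt "0 0 0 0 0 0 0.1"

```text
time: 23.73
position: [0.5068, 0.1093, 0.0957]
tool_rot: [0.004, 3.141, 0.001]
ft_force: [-0.6, -0.2, -0.3]
grip_width: 0.18
grip_force: 9.9
```

Call:
step_arm --pt "0 -0.2 -1.2 0 0 0 0.1" --pt "0 0 -2 0 0 0 0.1" --pt "0 0 -1.5 0 0 0 0.1" --pt "0 0 -0.8 0 0 0 0.1" --pt "0 0 -0.3 0 0 0 0.1"

```text
time: 24.15
position: [0.5054, 0.1056, 0.0355]
tool_rot: [-0.007, -3.138, -0.001]
ft_force: [-0.4, -0.2, -0.3]
grip_width: 0.182
grip_force: 9.9
```

Call:
step_arm --pt "0 0 -0.3 0 0 0 0.1" --pt "0 0 -0.2 0 0 0 0.1" --pt "0 0 -0.1 0 0 0 0.1" --pt "0 0 0 0 0 0 0.1" --pt "0 0 0 0 0 0 0.1"

```text
time: 24.57
position: [0.5074, 0.1056, 0.0321]
tool_rot: [0.008, 3.141, 0.0]
ft_force: [-0.6, -0.3, 0.2]
grip_width: 0.182
grip_force: 9.9
```

Call:
step_arm --pt "0 0 -0.1 0 0 0 0.15" --pt "0 0 0 0 0 0 0.25" --pt "0 0 0 0 0 0 0.3" --pt "0 0 0 0 0 0 0.35" --pt "0 0 0 0 0 0 0.4"

```text
time: 24.98
position: [0.5069, 0.1055, 0.0305]
tool_rot: [-0.008, -3.141, -0.0]
ft_force: [-0.2, -0.4, -0.5]
grip_width: 0.349
grip_force: 0.0
```

Call:
step_arm --pt "0 0 0.5 0 0 0 0.4" --pt "0 0 1.5 0 0 0 0.4" --pt "0 0 3 0 0 0 0.4" --pt "0 0 4 0 0 0 0.4" --pt "0 0 4 0 0 0 0.5"

```text
time: 25.4
position: [0.5061, 0.1061, 0.1625]
tool_rot: [-0.006, -3.14, -0.001]
ft_force: [0.8, -0.6, -0.1]
grip_width: 0.426
grip_force: 0.0
```

Call:
step_arm --pt "0 0 3 0 0 0 0.6" --pt "-0.4 -3 0 0 0 0 0.6" --pt "-0.4 -4 0 0 0 0 0.6" --pt "-0.4 -4 0 0 0 0 0.6" --pt "-0.4 -3 0 0 0 0 0.6"

```text
time: 25.82
position: [0.4908, -0.0374, 0.1919]
tool_rot: [0.01, 3.14, -0.004]
ft_force: [1.1, -0.6, 0.0]
grip_width: 0.593
grip_force: 0.0
```

Call:
step_arm --pt "0 -0.7 0 0 0 0 0.6" --pt "0 0 0 0 0 0 0.6" --pt "0 0 0 0 0 0 0.6" --pt "0 0 0 0 0 0 0.6" --pt "0 0 0 0 0 0 0.6"

```text
time: 26.23
position: [0.4913, -0.0391, 0.1909]
tool_rot: [0.002, 3.141, 0.001]
ft_force: [0.3, 1.5, -0.3]
grip_width: 0.601
grip_force: 0.0
```

```bash
python3 - <<'E'
from fit import *
T,K,im,d=wlook('w5'); P=wcloud(T,K,d)
for n,x,y,r,lo,hi in(("amber",.492,-.042,.03,.115,.135),("white",.498,-.111,.03,.115,.135),("vb",.504,.154,.02,.042,.06),("vw",.507,.106,.02,.042,.06)):
    M=(np.hypot(P[...,0]-x,P[...,1]-y)<r)&(P[...,2]>lo)&(P[...,2]<hi)&(d>0); Q=P[M]
    print(n,M.sum(),(np.median(Q,0).round(4),((Q.min(0)+Q.max(0))/2).round(4)) if M.any() else '')
E
```

```text
26.2333 [ 0.4913 -0.0391  0.1909] [2.000e-03 3.141e+00 1.000e-03]
amber 1404 (array([ 0.4916, -0.0415,  0.1238]), array([ 0.4933, -0.0415,  0.1208]))
white 1432 (array([ 0.4966, -0.1096,  0.1239]), array([ 0.498 , -0.1107,  0.1205]))
vb 169 (array([0.5049, 0.1516, 0.0483]), array([0.5054, 0.1526, 0.0464]))
vw 161 (array([0.5079, 0.1027, 0.0483]), array([0.5084, 0.1039, 0.0464]))
```

View pics/w5.png

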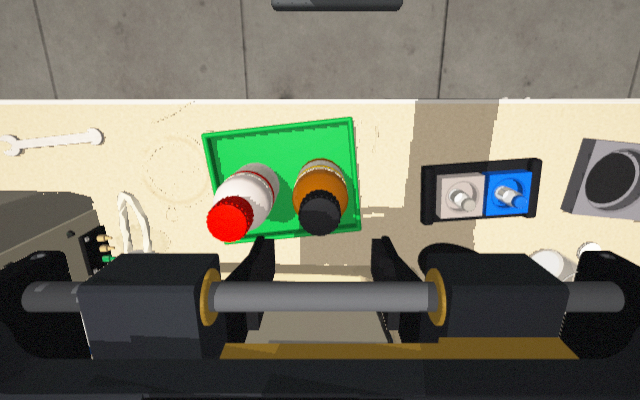

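Both bottles stand in the tray, with the red cap at (230,219) and the black cap at (320,212). Both vials stand in the inserts at (462,198) and (509,195), with tops at z 0.048. I'll check the cap colours numerically while grasping amber.

```bash
python3 - <<'E'
from fit import *
T,K,P,im=load("w5")
for x,y in((.505,.152),(.508,.103)):
    M=(np.hypot(P[...,0]-x,P[...,1]-y)<.008)&(P[...,2]>.047)&(P[...,2]<.05); v,u=np.nonzero(M); print(u.mean(),v.mean(),im[M].mean(0).round())
E
```

```text
519.6666666666666 201.43650793650792 [230. 126.  37.]
468.8264462809917 204.41322314049586 [175. 186. 194.]
```

Call:
step_arm --pt "0 -0.25 -2 0 0 0 0.6" --pt "0 0 -3.5 0 0 0 0.6" --pt "0 0 -2.5 0 0 0 0.6" --pt "0 0 -1 0 0 0 0.6" --pt "0 0 -0.2 0 0 0 0.6"

```text
time: 26.7
position: [0.4895, -0.0425, 0.0968]
tool_rot: [-0.005, -3.138, -0.004]
ft_force: [-0.8, 0.3, -0.3]
grip_width: 0.604
grip_force: 0.0
```

Call:
step_arm --pt "0 0 0 0 0 0 0.6" --pt "0 0 0 0 0 0 0.6" --pt "0 0 0 0 0 0 0.6" --pt "0 0 0 0 0 0 0.6" --pt "0 0 0 0 0 0 0.6"

```text
time: 27.12
position: [0.4917, -0.0442, 0.0995]
tool_rot: [0.009, 3.14, -0.001]
ft_force: [0.2, -0.2, 0.1]
grip_width: 0.599
grip_force: 0.0
```

Call:
step_arm --pt "0 0.25 0 0 0 0 0.6" --pt "0 0 0 0 0 0 0.6" --pt "0 0 0 0 0 0 0.2" --pt "0 0 0 0 0 0 0.2" --pt "0 0 0 0 0 0 0.2" --force 20

```text
time: 27.53
position: [0.491, -0.0415, 0.0986]
tool_rot: [0.008, 3.142, 0.0]
ft_force: [0.2, 0.3, -0.3]
grip_width: 0.458
grip_force: 0.0
```

Call:
step_arm --pt "0 0 0 0 0 0 0.2" --pt "0 0 0 0 0 0 0.2" --pt "0 0 0 0 0 0 0.2" --pt "0 0 0 0 0 0 0.2" --pt "0 0 0 0 0 0 0.2" --force 30

```text
time: 27.95
position: [0.4909, -0.0415, 0.0985]
tool_rot: [-0.009, -3.142, -0.0]
ft_force: [-0.6, -0.6, 0.6]
grip_width: 0.349
grip_force: 30.0
```

Call:
step_arm --pt "0 0 1 0 0 0 0.2" --pt "0 0 3 0 0 0 0.2" --pt "0 0 4 0 0 0 0.2" --pt "0 0 4 0 0 0 0.2" --pt "0 0 2 0 0 0 0.2"

```text
time: 28.37
position: [0.4928, -0.0407, 0.2434]
tool_rot: [0.006, 3.136, -0.003]
ft_force: [1.3, -0.5, -0.9]
grip_width: 0.348
grip_force: 30.0
```

Call:
step_arm --pt "0 2 0 0 0 0 0.2" --pt "0.1 3 0 0 0 0 0.2" --pt "0.1 3.5 0 0 0 0 0.2" --pt "0.1 3.5 0 0 0 0 0.2" --pt "0.1 3.5 0 0 0 0 0.2"

```text
time: 28.78
position: [0.4948, 0.1147, 0.2394]
tool_rot: [0.01, 3.14, -0.002]
ft_force: [0.9, -0.5, -0.6]
grip_width: 0.348
grip_force: 30.0
```

Call:
step_arm --pt "0.1 3.5 0 0 0 0 0.2" --pt "0.1 3.5 0 0 0 0 0.2" --pt "0.1 3.5 0 0 0 0 0.2" --pt "0.1 3.5 0 0 0 0 0.2" --pt "0.1 3.5 0 0 0 0 0.2"

```text
time: 29.2
position: [0.4999, 0.2898, 0.2388]
tool_rot: [-0.009, -3.141, 0.0]
ft_force: [-0.4, -0.3, -1.7]
grip_width: 0.348
grip_force: 30.0
```

Call:
step_arm --pt "0.1 3.5 0 0 0 0 0.2" --pt "0.1 3.5 0 0 0 0 0.2" --pt "0.1 3 0 0 0 0 0.2" --pt "0.1 2 0 0 0 0 0.2" --pt "0.1 1 0 0 0 0 0.2"

```text
time: 29.62
position: [0.5031, 0.4222, 0.2388]
tool_rot: [-0.001, -3.14, -0.004]
ft_force: [-0.6, -0.3, -0.4]
grip_width: 0.344
grip_force: 30.0
```

Call:
step_arm --pt "0.1 0.3 0 0 0 0 0.2" --pt "0 0 0 0 0 0 0.2" --pt "0 0 0 0 0 0 0.2" --pt "0 0 0 0 0 0 0.2" --pt "0 0 0 0 0 0 0.2"

```text
time: 30.03
position: [0.5068, 0.42, 0.2388]
tool_rot: [0.012, 3.141, -0.001]
ft_force: [-0.5, 0.0, -1.5]
grip_width: 0.349
grip_force: 30.0
```

Call:
step_arm --pt "0 0.4 -2 0 0 0 0.2" --pt "0 0 -3 0 0 0 0.2" --pt "0 0 -3 0 0 0 0.2" --pt "0 0 -2 0 0 0 0.2" --pt "0 0 -1 0 0 0 0.2"

```text
time: 30.45
position: [0.5056, 0.4228, 0.1254]
tool_rot: [-0.011, -3.139, 0.006]
ft_force: [-0.4, -0.3, -1.9]
grip_width: 0.348
grip_force: 30.0
```

Call:
step_arm --pt "0 0 -0.3 0 0 0 0.2" --pt "0 0 0 0 0 0 0.2" --pt "0 0 0 0 0 0 0.2" --pt "0 0 0 0 0 0 0.2" --pt "0 0 0 0 0 0 0.2"

```text
time: 30.87
position: [0.5065, 0.4262, 0.1272]
tool_rot: [0.009, 3.14, 0.003]
ft_force: [0.1, 0.7, -1.4]
grip_width: 0.351
grip_force: 30.0
```

Call:
step_arm --pt "0 -0.2 -0.6 0 0 0 0.2" --pt "0 0 -0.8 0 0 0 0.2" --pt "0 0 -0.6 0 0 0 0.2" --pt "0 0 -0.4 0 0 0 0.2" --pt "0 0 -0.3 0 0 0 0.2"

```text
time: 31.28
position: [0.5062, 0.4233, 0.0996]
tool_rot: [0.009, 3.141, -0.001]
ft_force: [-3.2, -5.7, 21.0]
grip_width: 0.347
grip_force: 30.0
```

Call:
step_arm --pt "0 0 -0.1 0 0 0 0.2" --pt "0 0 0 0 0 0 0.2" --pt "0 0 0 0 0 0 0.2" --pt "0 0 0 0 0 0 0.2" --pt "0 0 0 0 0 0 0.2"

```text
time: 31.7
position: [0.5063, 0.4234, 0.0997]
tool_rot: [0.009, 3.14, -0.001]
ft_force: [-1.8, -3.1, 11.9]
grip_width: 0.348
grip_force: 30.0
```

The bottle is on the pocket floor at z 0.0997. Easing up slightly and releasing.

Call:
step_arm --pt "0 0 0.1 0 0 0 0.2" --pt "0 0 0 0 0 0 0.2" --pt "0 0 0 0 0 0 0.5" --pt "0 0 0 0 0 0 0.7" --pt "0 0 0 0 0 0 0.7"

```text
time: 32.12
position: [0.5059, 0.4237, 0.0982]
tool_rot: [-0.008, -3.141, -0.001]
ft_force: [0.4, 0.1, 0.1]
grip_width: 0.494
grip_force: 0.0
```

Call:
step_arm --pt "0 0 0 0 0 0 0.7" --pt "0 0 1 0 0 0 0.7" --pt "0 0 3 0 0 0 0.7" --pt "0 0 4 0 0 0 0.7" --pt "0 -1 1 0 0 0 0.7"

```text
time: 32.53
position: [0.506, 0.4179, 0.1952]
tool_rot: [0.004, 3.137, 0.012]
ft_force: [-0.4, 1.3, 1.0]
grip_width: 0.692
grip_force: 0.0
```

Call:
step_arm --pt "0 -4 0 0 0 0 0.6" --pt "0 -4 0 0 0 0 0.6" --pt "0 -4 0 0 0 0 0.6" --pt "0 -4 0 0 0 0 0.6" --pt "0 -4 0 0 0 0 0.6"

```text
time: 32.95
position: [0.5057, 0.2121, 0.1889]
tool_rot: [0.007, 3.141, -0.0]
ft_force: [0.5, -1.0, 0.9]
grip_width: 0.602
grip_force: 0.0
```

Call:
step_arm --pt "0 -4 0 0 0 0 0.6" --pt "0 -4 0 0 0 0 0.6" --pt "0 -4 0 0 0 0 0.6" --pt "-0.1 -4 0 0 0 0 0.6" --pt "-0.1 -4 0 0 0 0 0.6"

```text
time: 33.37
position: [0.5038, 0.0119, 0.1892]
tool_rot: [0.008, 3.141, -0.002]
ft_force: [1.1, -1.2, 0.1]
grip_width: 0.596
grip_force: 0.0
```

Call:
step_arm --pt "-0.1 -4 0 0 0 0 0.6" --pt "-0.2 -4 0 0 0 0 0.6" --pt "-0.2 -3 0 0 0 0 0.6" --pt "-0.1 -1.2 0 0 0 0 0.6" --pt "0 -0.3 0 0 0 0 0.6"

```text
time: 33.78
position: [0.4976, -0.1146, 0.1888]
tool_rot: [0.017, 3.141, -0.001]
ft_force: [-0.5, 0.5, 0.2]
grip_width: 0.599
grip_force: 0.0
```

Call:
step_arm --pt "0 0 0 0 0 0 0.6" --pt "0 0 0 0 0 0 0.6" --pt "0 0 0 0 0 0 0.6" --pt "0 0 0 0 0 0 0.6" --pt "0 0 0 0 0 0 0.6"

```text
time: 34.2
position: [0.4982, -0.1099, 0.1887]
tool_rot: [0.004, 3.141, -0.0]
ft_force: [-0.1, 0.3, -0.7]
grip_width: 0.598
grip_force: 0.0
```

Call:
step_arm --pt "0 0 -2 0 0 0 0.6" --pt "0 0 -3 0 0 0 0.6" --pt "0 0 -2.5 0 0 0 0.6" --pt "0 0 -1.2 0 0 0 0.6" --pt "0 0 -0.2 0 0 0 0.6"

```text
time: 34.62
position: [0.4963, -0.1105, 0.0974]
tool_rot: [-0.006, -3.138, -0.003]
ft_force: [-0.6, -0.4, -0.2]
grip_width: 0.604
grip_force: 0.0
```

Call:
step_arm --pt "0 0 0 0 0 0 0.6" --pt "0 0 0 0 0 0 0.6" --pt "0 0 0 0 0 0 0.6" --pt "0 0 0 0 0 0 0.2" --pt "0 0 0 0 0 0 0.2" --force 20

```text
time: 35.03
position: [0.4986, -0.1118, 0.1005]
tool_rot: [0.009, 3.14, -0.001]
ft_force: [-0.2, 1.1, -0.3]
grip_width: 0.52
grip_force: 0.0
```

Call:
step_arm --pt "0 0 0 0 0 0 0.2" --pt "0 0 0 0 0 0 0.2" --pt "0 0 0 0 0 0 0.2" --pt "0 0 0 0 0 0 0.2" --pt "0 0 0 0 0 0 0.2" --force 30

```text
time: 35.45
position: [0.4982, -0.1115, 0.0998]
tool_rot: [0.008, 3.141, -0.0]
ft_force: [0.5, 0.4, 2.1]
grip_width: 0.345
grip_force: 30.0
```

Call:
step_arm --pt "0 0 1 0 0 0 0.2" --pt "0 0 3 0 0 0 0.2" --pt "0 0 4 0 0 0 0.2" --pt "0 0 4 0 0 0 0.2" --pt "0 1 2 0 0 0 0.2"

```text
time: 35.87
position: [0.4996, -0.1031, 0.2439]
tool_rot: [0.011, 3.137, -0.003]
ft_force: [1.6, 0.2, -1.3]
grip_width: 0.353
grip_force: 30.0
```

Call:
step_arm --pt "0 2 0 0 0 0 0.2" --pt "0 3 0 0 0 0 0.2" --pt "0 3.5 0 0 0 0 0.2" --pt "-0.1 3.5 0 0 0 0 0.2" --pt "-0.1 3.5 0 0 0 0 0.2"

```text
time: 36.28
position: [0.4947, 0.0556, 0.2389]
tool_rot: [-0.008, -3.14, 0.002]
ft_force: [1.2, -0.5, -0.6]
grip_width: 0.348
grip_force: 30.0
```

Call:
step_arm --pt "-0.1 3.5 0 0 0 0 0.2" --pt "-0.1 3.5 0 0 0 0 0.2" --pt "-0.1 3.5 0 0 0 0 0.2" --pt "-0.1 3.5 0 0 0 0 0.2" --pt "0 3 0 0 0 0 0.2"

```text
time: 36.7
position: [0.49, 0.2266, 0.2388]
tool_rot: [-0.005, -3.14, -0.0]
ft_force: [-0.3, -0.2, -1.0]
grip_width: 0.352
grip_force: 30.0
```

Call:
step_arm --pt "0 2 0 0 0 0 0.2" --pt "0 1.4 0 0 0 0 0.2" --pt "0 0.8 0 0 0 0 0.2" --pt "0 0.2 0 0 0 0 0.2" --pt "0 0 0 0 0 0 0.2"

```text
time: 37.12
position: [0.4907, 0.2685, 0.2389]
tool_rot: [-0.004, -3.14, 0.0]
ft_force: [0.5, -0.5, -1.7]
grip_width: 0.35
grip_force: 30.0
```

Call:
step_arm --pt "0 0 -2 0 0 0 0.2" --pt "0 0 -3 0 0 0 0.2" --pt "0 0 -3 0 0 0 0.2" --pt "0 0 -2 0 0 0 0.2" --pt "0 0 -1 0 0 0 0.2"

```text
time: 37.53
position: [0.4906, 0.2649, 0.1264]
tool_rot: [-0.011, -3.138, 0.004]
ft_force: [-0.0, 0.0, -0.9]
grip_width: 0.346
grip_force: 30.0
```

Call:
step_arm --pt "0 0 -0.3 0 0 0 0.2" --pt "0 0 0 0 0 0 0.2" --pt "0 0 0 0 0 0 0.2" --pt "0 0 0 0 0 0 0.2" --pt "0 0 0 0 0 0 0.2"

```text
time: 37.95
position: [0.4928, 0.2679, 0.1279]
tool_rot: [0.009, 3.139, 0.001]
ft_force: [0.3, -0.8, -2.3]
grip_width: 0.35
grip_force: 30.0
```

Call:
step_arm --pt "0 0.5 0 0 0 0 0.2" --pt "0 0 -0.8 0 0 0 0.2" --pt "0 0 -0.8 0 0 0 0.2" --pt "0 0 -0.5 0 0 0 0.2" --pt "0 0 -0.3 0 0 0 0.2"

```text
time: 38.37
position: [0.4913, 0.272, 0.1011]
tool_rot: [-0.008, -3.14, 0.001]
ft_force: [0.1, -0.2, -1.3]
grip_width: 0.349
grip_force: 30.0
```

Call:
step_arm --pt "0 0 -0.2 0 0 0 0.2" --pt "0 0 0 0 0 0 0.2" --pt "0 0 0 0 0 0 0.2" --pt "0 0 0 0 0 0 0.2" --pt "0 0 0 0 0 0 0.2"

```text
time: 38.78
position: [0.4922, 0.2726, 0.1008]
tool_rot: [0.008, 3.141, 0.0]
ft_force: [-0.2, 0.3, 2.2]
grip_width: 0.351
grip_force: 30.0
```

Touching the floor at the expected height. Releasing and backing up.

Call:
step_arm --pt "0 0 0 0 0 0 0.2" --pt "0 0 0 0 0 0 0.4" --pt "0 0 0 0 0 0 0.6" --pt "0 0 0 0 0 0 0.7" --pt "0 0 0 0 0 0 0.7"

```text
time: 39.2
position: [0.4919, 0.2724, 0.1004]
tool_rot: [-0.008, -3.141, -0.0]
ft_force: [-0.5, 0.5, -0.3]
grip_width: 0.545
grip_force: 0.0
```

Call:
step_arm --pt "0 0 0 0 0 0 0.7" --pt "0 0 1 0 0 0 0.7" --pt "0 0 3 0 0 0 0.7" --pt "0 0 4 0 0 0 0.7" --pt "0 0 3 0 0 0 0.7"

```text
time: 39.62
position: [0.4919, 0.2732, 0.2135]
tool_rot: [0.007, 3.141, 0.002]
ft_force: [1.3, 1.1, 1.5]
grip_width: 0.7
grip_force: 0.0
```

Call:
step_arm --pt "0 -3 2 0 0 0 0.7" --pt "0 -4 0 0 0 0 0.7" --pt "0 -4 0 0 0 0 0.7" --pt "0 -4 0 0 0 0 0.7" --pt "0 -4 0 0 0 0 0.7"

```text
time: 40.03
position: [0.4918, 0.0813, 0.2311]
tool_rot: [0.006, 3.141, -0.001]
ft_force: [1.2, -0.3, 0.2]
grip_width: 0.705
grip_force: 0.0
```

Call:
step_arm --pt "0 -4 0 0 0 0 0.7" --pt "0 -4 0 0 0 0 0.7" --pt "0 -2 0 0 0 0 0.7" --pt "0 0 0 0 0 0 0.7" --pt "0 0 0 0 0 0 0.7"

```text
time: 40.45
position: [0.492, -0.0186, 0.2311]
tool_rot: [0.013, 3.141, -0.0]
ft_force: [0.1, 0.2, 0.8]
grip_width: 0.695
grip_force: 0.0
```

```bash
python3 - <<'E'
from h import *
im,d=ctrl.get_image("top"); P=cloud("top",d); d0=np.load("top0.npy"); P0=cloud("top",d0)
def m(P,x,y,r,lo,hi):
    M=(np.hypot(P[...,0]-x,P[...,1]-y)<r)&(P[...,2]>lo)&(P[...,2]<hi); return M.sum(),np.median(P[M],0).round(4) if M.any() else ''
for n,a in dict(amber=(.508,.424,.03,.11,.14),white=(.491,.274,.03,.11,.14)).items(): print(n,m(P0,*a),m(P,*a))
for n,a in dict(vb=(.504,.154,.02,.036,.06),vw=(.507,.106,.02,.036,.06)).items(): print(n,m(P,*a))
im,d=ctrl.get_image("scene"); cv2.imwrite("pics/s2.png",cv2.resize(im[130:330,180:440,::-1],None,fx=3,fy=3,interpolation=cv2.INTER_CUBIC))
E
```

```text
amber (np.int64(182), array([0.5081, 0.423 , 0.1229])) (np.int64(177), array([0.5081, 0.4213, 0.1227]))
white (np.int64(172), array([0.4923, 0.2722, 0.1232])) (np.int64(173), array([0.4924, 0.2722, 0.1231]))
vb (np.int64(33), array([0.5059, 0.1539, 0.0459]))
vw (np.int64(34), array([0.5081, 0.1046, 0.0466]))
```

View pics/s2.png

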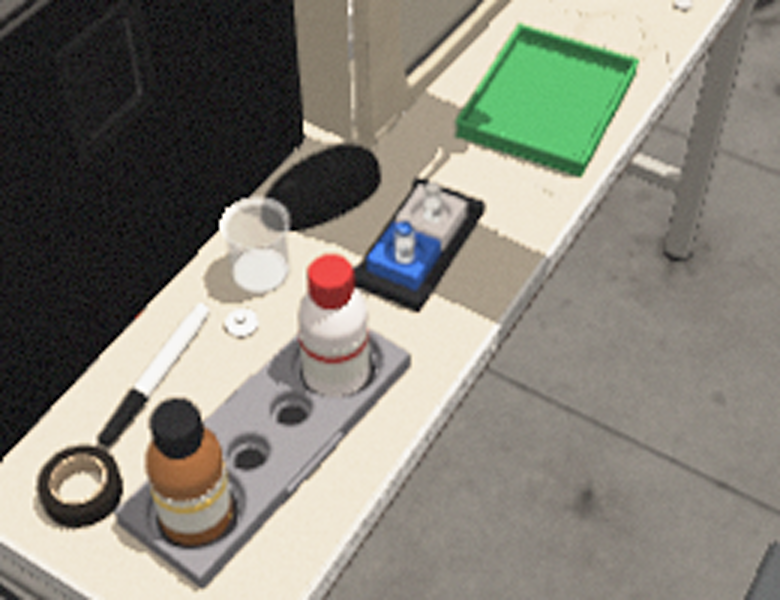

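The scene shows both bottles upright in their original pockets, within 2 mm of where they started (amber at (187,480), white at (333,330)). The blue-capped vial is in the blue insert at (404,240), the white one in the white insert at (433,200), and the gripper is clear. Handing in.

```bash
python3 -c "
from bench import ctrl
print(ctrl.close_job())"
```

```text
the job is handed in; nothing more can be done
None
```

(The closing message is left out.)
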